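# Tip the cast plaque on its back and push it against the stop

### The arm

A 7-joint arm with a two-finger parallel gripper is mounted at the origin on a cart in front of the work surface, level with it; the furniture and walls round the work are solid. World frame = base frame: x ahead of the robot, y to its left, z up, the work surface at z = 0. Lengths are in mm, angles in rad, forces in N, time in s.
With the tool pointing down it reaches from about 375 to 925 mm from the base axis. Payload 3.1 kg.
Tool frame: the origin (TCP) lies at the centre of the arm's flange, where the gripper is bolted on; the fingertips stand 173 mm ahead of it and the grasp point (between the pads) lies 155 mm ahead of it; z points along the fingers, y is the line along which they close (so a half turn about z gives the same grasp; the last joint's range is limited). The gripper opens to 85 mm and grips with 20 to 120 N. Pads are 22 mm wide; open, the fingers measure 114 mm over their backs; the gripper's body (76 mm by 85 mm) begins 54 mm behind the grasp point. The pads swing forward as they close: fully open they stand 13 mm farther back than shut.
Start: joints at [1.243, 0.383, 0.044, 1.598, -0.018, 1.161, -0.05], TCP at [148.076, -632.914, 404.669] pointing down, gripper open.
Joint ranges: [-2.61, 2.61], [-0.41, 2.15], [-1.48, 1.57], [0, 2.5], [-1.57, 4.71], [0.05, 1.97], [-2.85, 2.85]. Speed limits (rad/s): [2.79, 2.79, 3.14, 3.14, 3.14, 3.14, 3.14].

### API

Orientations are given as a unit quaternion [x, y, z, w].
In Python, from station import robot gives the robot as it stands. Calls block until the motion is done:
- robot.goto(position, orientation): joint-space move of the TCP to a pose.
- robot.line_to(position, rot=None, vel=150): straight line of the TCP; rot=None keeps the orientation; vel is the mean speed in mm/s.
- robot.goto_joints(angles): joint-space move.
- robot.release() and robot.clamp(effort=None): open the fingers fully, or close them until they stop; effort is the grip in N (None keeps the last).
- robot.wait(seconds).
- robot.ik(position, orientation): joint angles nearest the present ones, or None.
- robot.read_state(): the state.
- robot.read_camera(name): name is "side" or "top"; returns (picture, depth): 480x640x3 uint8, red, green, blue; 480x640 float32, mm along the optical axis (not along the pixel's ray), 0 where there is no reading.
- robot.camera_params(name): a dict with "intrinsics" (3x3 intrinsics, pixels), "rvec" (rotation vector, rad) and "tvec" (3), from world to camera coordinates, as OpenCV has them. Camera axes: x right, y down, z forward; pixel columns grow to the right and rows downward; lengths in mm; the calibration is good to about 2 mm. A picture is of the moment at which its call begins. camera_params takes no time and is no camera call.
A pose or a line that the arm cannot do raises robot.PlanningError and nothing moves.
- robot.hand_in(): hands the job in; it is judged then, once.
The state is a dict: "time_s": time; "joints": joint angles; "dq": joint speeds; "effort": joint torques, N m; "ee_pos": TCP position; "tcp_rot": TCP orientation; "force": force on the tool from outside, world axes, zero at the start; "torque": the same for the moment, N m; "grip_width": opening from 0.0 (shut) to 1.0 (fully open); "gripper_force": force on a finger pad.
Only numpy, scipy, OpenCV 4.12 (cv2) and the standard library are available. Lean on these libraries where they do the work, as an engineer would, in place of code of your own. Each camera call takes 0.05 s, during which the arm holds its last target. There are 200 camera calls.

### The job

The plaster plaque on the cork-faced board stands on its long edge with its flower relief towards you. Push it over with your fingertips so that it falls on its back, relief up, flat on the board; then push it along the board until its far edge lies snug against the wooden stop strip along its whole length. Only push it, never pick it up or lift it, and leave every other thing where it is.

Things in the scene. Friction and masses are not known exactly. Their poses are not given: they have to be found in the camera images.
- board: Fixed plywood board with a cork face, 270 mm deep (its x) and 380 mm wide (its y), lying on the table. Origin at the centre of its underside; x points away from the robot towards the stop strip, y to the left, z up. The cork top is at z = 18 mm. The wooden stop strip runs along y on the far edge: its inner face is at x = +110 mm and its top at z = 40 mm. There is no other wall.
- plaque: Loose plaster plaque, 0.24-0.39 kg, standing on its long edge on the board: slab 22 mm thick (x), 120 wide (y), 90 high (z); rim on the relief face (-x) raised 3.5 mm, flower in the middle 5 mm. Origin: centre of the slab's lower long edge, mid-thickness. x points out of the plain back, away from the robot, within 0.25 rad of the board's x; z to the upper long edge.
- plaque_centre (a point): Centre of the plaque's slab (45 mm up its z from its origin): 45 mm above the cork while it stands, 11 mm while it lies on its back (rim top then 25 mm above the cork). The plaque falls over once tipped about 15 degrees; pushed above half height it tips rather than slides. Lying, its x points down and z to the stop; it slides under a push of some 1 to 3 N.
- plaque_top_left (a point): Point on the plaque's upper long edge, mid-thickness, 55 mm to the left (+y) of its middle; 90 mm along z. This edge becomes the far edge, the one to meet the stop, once the plaque lies on its back.
- plaque_top_right (a point): The same, 55 mm to the right (-y).
- dark_pot: Bystander: screw-cap pigment pot, dark brown with black cap, 42 mm diameter, 56 mm high, standing loose on the left part of the board. Origin at the centre of its underside.
- plaster_cube: Bystander: plaster cube, 45 mm, standing loose on the right part of the board. Origin at the centre of its underside.
- blue_pot: Bystander: blue pigment pot with white cap, 42 mm diameter, 56 mm high, on the table left of the board. Origin at the centre of its underside.
- ochre_pot: Bystander: orange pigment pot with white cap, 42 mm diameter, 56 mm high, on the table left of the board, nearer than the blue one. Origin at the centre of its underside.
- mixing_cup: Bystander: translucent mixing cup, 95 mm diameter at the rim, 88 mm high, on the table right of the board. Origin at the centre of its underside.
- weight: Bystander: steel block 34 x 50 x 34 mm, on the table right of the board. Origin at the centre of its underside.
- cast_sample_0: Bystander: square flat plaster tile 55 x 55 x 14 mm lying on the table at the right. Origin at the centre of its underside.
- cast_sample_1: Bystander: flat plaster tile 62 x 50 x 18 mm lying on the table at the right. Origin at the centre of its underside.
- rib: Bystander: flat oval wooden modelling rib 100 x 63 x 8 mm lying on the table at the left. Origin at the centre of its underside.
There are look-alikes about, which are no part of the job. What is shaped like the plaque but black is not meant.

How it is judged (in metres and radians):
On the way, in this order (a step that is already met when the one before it is completed fails the run):
1. the plaque lies flat on its back on the board, relief up (angle between plaque's own x axis and vertical above 3 rad and height (world z) of plaque_centre below 0.036 m), for 0.2 s.
2. its far edge is snug against the stop strip (all of step 1 and x of plaque_top_left in the frame of board between 0.106 and 0.114 m and x of plaque_top_right in the frame of board between 0.106 and 0.114 m), for 0.2 s.
At the end, for the whole second after the job is handed in: The plaque lies still on its back on the board, relief up, flat within 0.14 rad, with both ends of its far edge within 4 mm of the stop strip's inner face (all of step 2 and linear speed of plaque below 0.01 m/s); the robot touches nothing.
It fails at once if the plaque is lifted: higher than it can come by tipping (height (world z) of plaque_centre above 0.08 m).
It fails at once if the plaque is lifted while it lies (angle between plaque's own x axis and vertical above 3 rad and height (world z) of plaque_centre above 0.044 m).
It fails at once if the plaque is carried: the fingers hold it (over 6 N) clear of the board (contact force between the fingers and plaque above 6 N and contact force between plaque and board below 0.05 N).
It fails at once if another thing is moved more than 15 mm or knocked over (distance of any of dark_pot, plaster_cube, blue_pot, ochre_pot, mixing_cup, weight, cast_sample_0, cast_sample_1, rib from where it was at the start of the episode above 0.015 m or angle between any of dark_pot, plaster_cube, blue_pot, ochre_pot, mixing_cup, weight, cast_sample_0, cast_sample_1, rib's own z axis and vertical above 0.3 rad).
It also fails if it takes over 45 s, if anything falls off the work surface, if the arm or the gripper's body presses on something with over 40 N, if the wrist force passes 120 N, or if a joint passes its speed limit or range.

## Working session

There is one attempt and no reset: what is moved stays moved. The work goes in short steps, each a Python script; the robot and the scene stay as the last script left them, time stands still between calls to the robot, and variables do not carry over. Pictures are saved under pics/ and viewed, at most 10 in all, crops included, and the job is handed in when it is done.

```bash
mkdir -p pics; ls; cat > h.py <<'E'
from station import robot
import numpy as np, cv2
def cam(n):
    p,d=robot.read_camera(n); c=robot.camera_params(n)
    return p,d,np.array(c["intrinsics"]),cv2.Rodrigues(np.array(c["rvec"],float))[0],np.array(c["tvec"],float).ravel()
def world(d,K,R,t,u=None,v=None):
    if u is None: u,v=np.meshgrid(np.arange(d.shape[1]),np.arange(d.shape[0])); z=d
    else: z=d[v,u]
    P=np.stack([(u-K[0,2])/K[0,0]*z,(v-K[1,2])/K[1,1]*z,z+0*u],-1)
    return (P-t)@R
def save(n,p): cv2.imwrite("pics/"+n+".png",p[...,::-1])
E
python3 - <<'E'
from h import *
for n in("side","top"):
    p,d,K,R,t=cam(n); save(n+"0",p); np.savez("pics/"+n+"0.npz",p=p,d=d,K=K,R=R,t=t); print(n,-R.T@t,R[2])
s=robot.read_state();print(s["time_s"],s["tcp_rot"],s["force"])
E
```

```text
pics
side [-124.38614272 1261.15477296  636.75624647] [ 0.44183062 -0.81776531 -0.3688436 ]
top [ 364.70616265   67.40220019 1314.5337465 ] [ 1.63085801e-01 -7.00439795e-04 -9.86611641e-01]
0.1 [ 9.93400872e-01  1.14687552e-01 -2.16174352e-04 -1.19452589e-03] [-0.03607553  0.4411785   0.20845579]
```

View pics/side0.png

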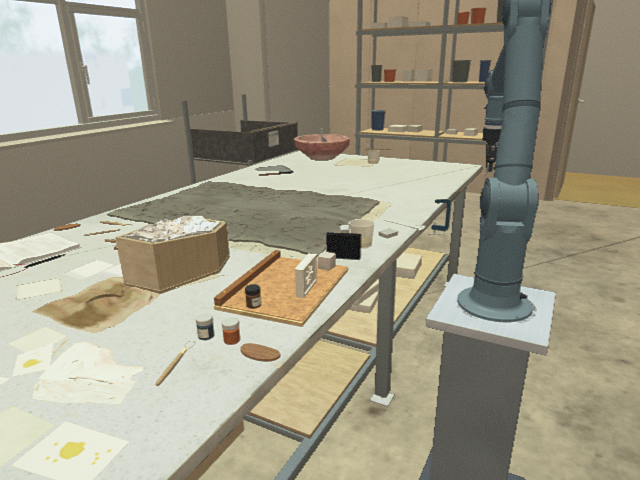

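View pics/top0.png

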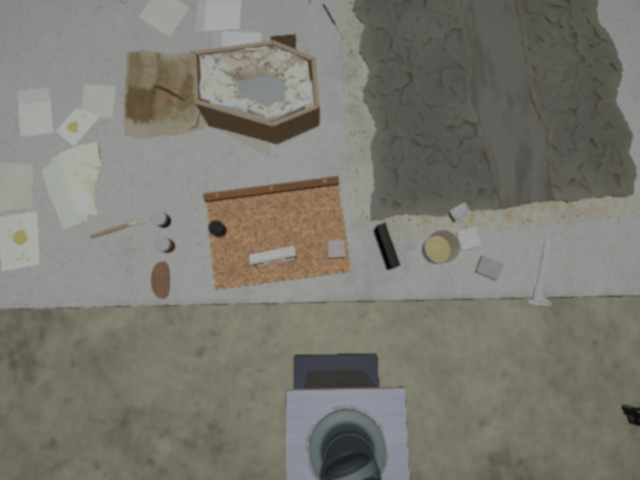

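Top view: the white plaque is on the cork at about (272,256). The black look-alike is off the board at (387,247), and the cube is at (336,249). The white one standing on the cork fits the description. I'll confirm it in a crop and measure.

```bash
python3 - <<'E'
from h import *
T=np.load("pics/top0.npz");S=np.load("pics/side0.npz")
a=cv2.resize(T["p"][170:300,195:355],None,fx=5,fy=5,interpolation=cv2.INTER_CUBIC)[:,:800]
b=cv2.resize(S["p"][240:330,210:370],None,fx=5,fy=5,interpolation=cv2.INTER_CUBIC)
save("c",cv2.resize(a,(720,585)));save("d",b)
W=world(*[T[k] for k in"dKRt"]); 
reg=np.zeros(W.shape[:2],bool);reg[170:300,195:410]=1
z=W[...,2]
m=(reg&(z>90)).astype(np.uint8)
n,l,st,ce=cv2.connectedComponentsWithStats(m)
for i in range(1,n):
    if st[i,4]<15: continue
    q=W[l==i]; print("high",ce[i],st[i,4],cv2.minAreaRect(q[:,:2].astype(np.float32)),np.median(q[:,2]))
# cork
c=reg&(z>10)&(z<26);c[:,352:]=0;q=W[c];print("cork",np.median(q[:,2]),cv2.minAreaRect(q[:,:2].astype(np.float32)))
s=reg&(z>31)&(z<48);s[205:]=0;q=W[s];print("strip",s.sum(),np.median(q[:,2]),cv2.minAreaRect(q[:,:2].astype(np.float32)))
for nm,(u0,v0,u1,v1) in dict(pot=(205,215,230,240),cube=(325,237,349,262)).items():
    k=np.zeros_like(reg);k[v0:v1,u0:u1]=1;k&=z>50;q=W[k];print(nm,k.sum(),q.mean(0),q.min(0),q.max(0))
W=world(*[S[k] for k in"dKRt"]);k=np.zeros_like(reg);k[245:300,292:320]=1;k&=(W[...,2]>90)&(W[...,2]<125);q=W[k]
print("side plaque",k.sum(),cv2.minAreaRect(q[:,:2].astype(np.float32)))
E
```

```text
high [380.72413793 226.93103448] 29 ((474.47210693359375, -16.846649169921875), (19.031850814819336, 276.0859375), 48.5491828918457) 91.76510535377088
high [388.7826087  244.52173913] 23 ((444.366455078125, -33.9542236328125), (20.164955139160156, 257.0387268066406), 42.6510124206543) 91.50606504593604
high [271.93067227 254.49369748] 476 ((467.1824035644531, 132.32675170898438), (222.378173828125, 97.02706909179688), 55.929012298583984) 106.65813253833593
high [391.78378378 260.91891892] 37 ((420.8263854980469, -37.86210632324219), (35.68410110473633, 235.89588928222656), 36.66563415527344) 91.26255388109408
cork 17.158177115848854 ((565.322021484375, 177.7037353515625), (247.56639099121094, 380.14056396484375), 6.534937858581543)
strip 1123 38.831231443987086 ((696.6841430664062, 192.0332489013672), (23.96784019470215, 378.5382385253906), 6.532079219818115)
pot 212 [582.06717602 335.86164475  71.06199606] [562.879633   316.88329867  50.35596572] [602.86561993 356.77232293  78.97830265]
cube 293 [519.15643253  18.07905424  79.03323971] [364.70616265  -5.16478668  50.06074815] [ 543.94224856   67.40220019 1314.5337465 ]
side plaque 232 ((500.0718078613281, 187.97634887695312), (27.05182456970215, 124.9545669555664), 10.761421203613281)
```

View pics/c.png

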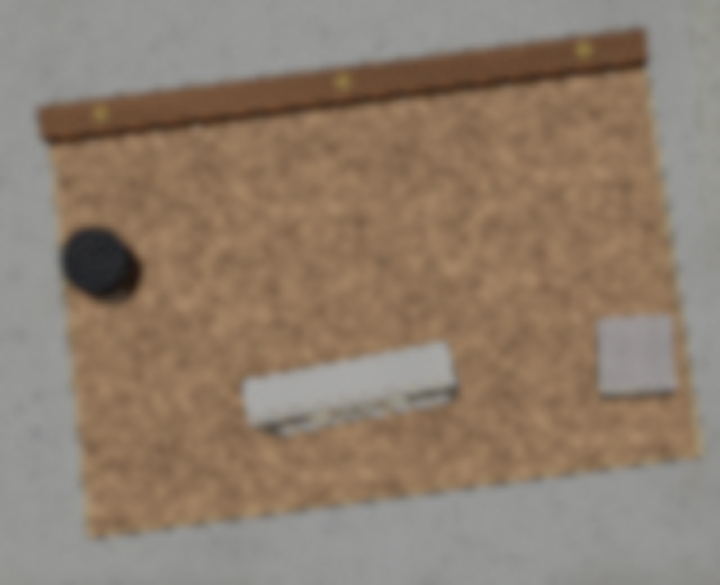

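View pics/d.png

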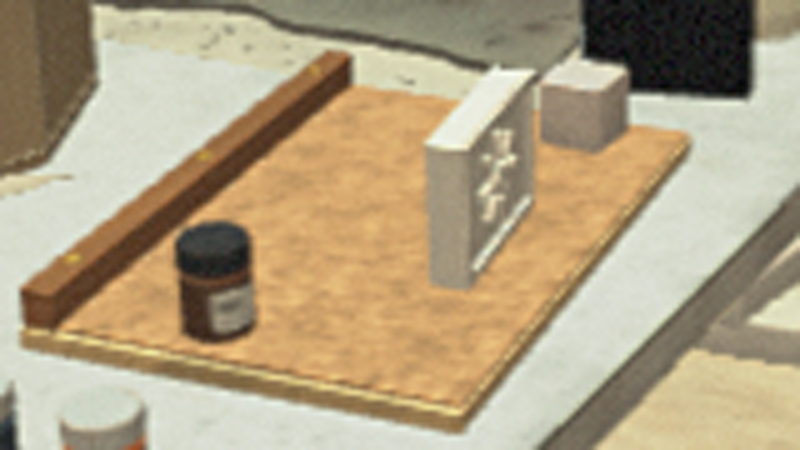

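The crops confirm it: a white plaque with a flower relief, standing on the cork and facing the robot. It sits near world (502,188), yaw 10.8°. The board has yaw 6.5°, origin near (575,178). Next I tip it over.

```bash
cat >> h.py <<'E'
B=np.array([575.,178.1]);TH=np.radians(6.53)
def quat(th): return [float(np.cos(th/2)),float(np.sin(th/2)),0.,0.]
def ax(th): return np.array([np.cos(th),np.sin(th)])
def at(p,z): return [float(p[0]),float(p[1]),float(z)]
E
python3 - <<'E'
from h import *
th=np.radians(10.76);c=np.array([502.,188.]);p=lambda s:c+s*ax(th)
robot.goto(at(p(-60),400),quat(th))
robot.line_to(at(p(-60),255))
for s in(-32,-20,-10,0,6):
    robot.line_to(at(p(s),255),vel=40); r=robot.read_state();print(s,r["time_s"],r["ee_pos"],r["force"],r["grip_width"])
robot.line_to(at(p(-60),255)); 
p_,d,K,R,t=cam("side"); save("e",cv2.resize(p_[200:340,190:380],None,fx=4,fy=4))
E
```

```text
-32 5.0917 [470.31410659 182.07297792 254.83209128] [-0.66331832  0.32018977 -0.34815892] 1.00161024336604
-20 5.5417 [482.53154751 184.21543245 254.93743559] [-0.45529807  0.67158314 -0.5339499 ] 0.9964431229046943
-10 5.9417 [492.62262823 186.23987472 255.10546528] [-0.21253339 -0.61210001  0.19150729] 0.997509941154312
0 6.3417 [502.35585486 188.07327615 255.04719197] [0.06091886 0.01418221 0.17034541] 1.0010806805057584
6 6.6417 [508.21364963 189.12990879 255.05070398] [0.40572725 0.44056194 0.65556124] 0.9949494999360703
```

View pics/e.png

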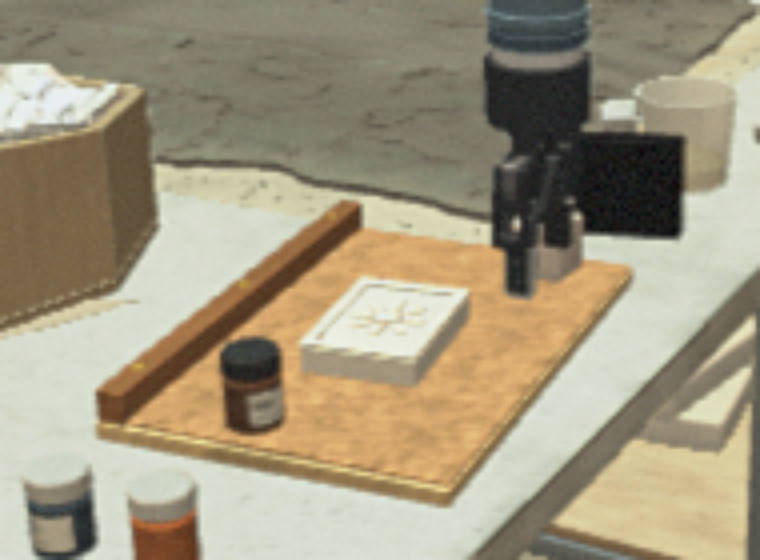

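The plaque lies on its back, relief up (crop around (385,330)), and the pot and cube are undisturbed. I'll measure it and push it towards the stop.

```bash
cat >> h.py <<'E'
def meas(n="side",box=(240,310,250,312)):
    p,d,K,R,t=cam(n);W=world(d,K,R,t);k=np.zeros(d.shape,bool);k[box[0]:box[1],box[2]:box[3]]=1
    q=W[...,:2]-B; bx=q@ax(TH); by=q@ax(TH+np.pi/2); z=W[...,2]
    k&=(d>0)&(z>35)&(z<52)&(bx<116)&(bx>-110)&(abs(by-18)<95)&((p.min(-1)>120))
    pts=np.stack([bx,by],-1)[k].astype(np.float32)
    return k.sum(),cv2.minAreaRect(pts),np.median(z[k]),p
E
python3 - <<'E'
from h import *
print(meas()[:3]); print(meas("top",(170,300,195,355))[:3])
u=ax(TH);v=ax(TH+np.pi/2); P=lambda x,y:B+x*u+y*v
y=15.
robot.line_to(at(P(-125,y),255),rot=quat(TH))
robot.line_to(at(P(-125,y),194),vel=60); r=robot.read_state();print(r["ee_pos"],r["force"])
for x in(-90,-80,-70,-60,-50,-40):
    robot.line_to(at(P(x,y),194),vel=40); r=robot.read_state();print(x,r["time_s"],(r["ee_pos"][:2]-B)@u,r["ee_pos"][2],r["force"])
print(meas()[:3]);k=meas("top",(170,300,195,355));print(k[:3])
p=cam("side")[0];save("f",cv2.resize(p[200:340,190:380],None,fx=4,fy=4))
E
```

```text
(np.int64(566), ((-10.843616485595703, 20.03329086303711), (89.02865600585938, 127.29825592041016), 2.998971939086914), np.float64(39.37590225297977))
(np.int64(1117), ((-8.630760192871094, 17.841136932373047), (90.53334045410156, 119.90803527832031), 3.575239658355713), np.float64(40.85135628468107))
[449.34556801 178.96731195 194.35260238] [ 0.13189057  0.84543403 -0.54917549]
-90 9.825 -90.32080824533628 193.87763611833503 [0.74359376 0.3464829  0.27870964]
-80 10.225 -79.61842929823722 194.06984333207689 [ 0.23520206 -0.38787276  0.22869515]
-70 10.625 -69.68317718578112 194.00647187655514 [-0.32341745 -0.00057927  0.28630405]
-60 11.025 -59.47471148199758 194.07383615717697 [ 1.29991227  0.92909193 -0.04752533]
-50 11.425 -49.165028054151115 194.1287020269693 [0.10150977 0.06355944 0.1031673 ]
-40 11.825 -39.11752829420151 194.16717083183184 [ 0.07987257 -0.09323512  0.42408336]
(np.int64(410), ((16.491994857788086, 17.866172790527344), (89.55390167236328, 126.68610382080078), 0.21611131727695465), np.float64(39.3698116368428))
(np.int64(151), ((37.31147766113281, -25.956056594848633), (49.36071014404297, 37.1431884765625), 0.05757921561598778), np.float64(40.9947478444421))
```

View pics/f.png

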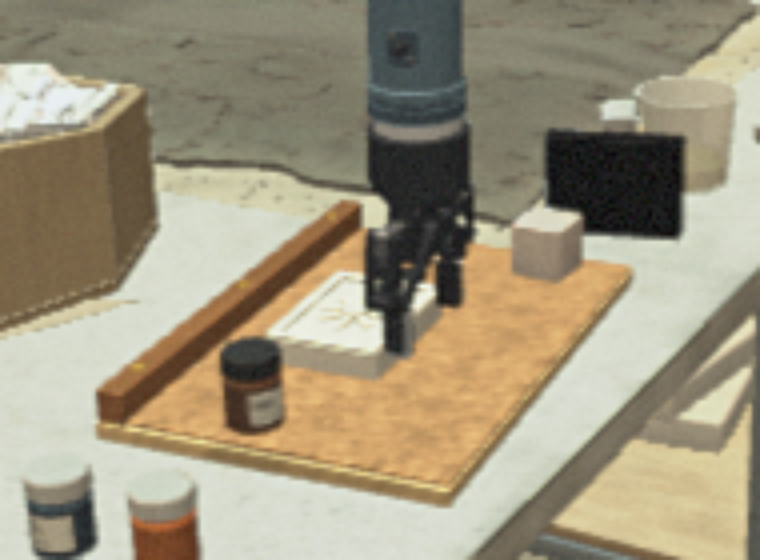

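The plaque is square to the board and sliding well, with its far edge near x = 61. I'll continue to the stop and end on force.

```bash
python3 - <<'E'
from h import *
u=ax(TH);v=ax(TH+np.pi/2); P=lambda x,y:B+x*u+y*v
y=15.;x=2.
robot.line_to(at(P(x,y),194),vel=50)
while x<22:
    r=robot.read_state();f=np.dot(r["force"][:2],u);print(x,r["time_s"],round((r["ee_pos"][:2]-B)@u,1),round(f,2),round(r["ee_pos"][2],1))
    if f<-8: break
    x+=1; robot.line_to(at(P(x,y),194),vel=10)
robot.line_to(at(P(x-50,y),194),vel=80)
robot.line_to(at(P(x-120,y),300))
print(meas()[:3]);k=meas("top",(170,300,195,355));print(k[:3],robot.read_state()["time_s"])
p=cam("side")[0];save("g",cv2.hconcat([cv2.resize(p[230:330,200:320],None,fx=3.3,fy=3.3),cv2.resize(k[3][170:270,200:320],None,fx=3.3,fy=3.3)]))
E
```

```text
2.0 12.9667 2.4 -0.17 194.4
3.0 13.2167 3.1 0.25 194.2
4.0 13.4667 3.5 -1.95 194.0
5.0 13.7167 4.7 -3.57 193.8
6.0 13.9667 6.2 -2.02 193.9
7.0 14.2167 7.2 -0.92 193.9
8.0 14.4667 8.2 -0.68 193.9
9.0 14.7167 9.2 -1.44 194.0
10.0 14.9667 10.1 -1.1 194.0
11.0 15.2167 10.4 -4.1 193.9
12.0 15.4667 10.8 -6.6 193.9
13.0 15.7167 11.1 -8.75 193.8
(np.int64(503), ((67.20307159423828, 14.541801452636719), (94.71910858154297, 131.70867919921875), 0.7152701020240784), np.float64(39.329336284144794))
(np.int64(1329), ((66.06474304199219, 15.06668472290039), (120.42168426513672, 89.61327362060547), 89.68917083740234), np.float64(40.71968307363782)) 17.5917
```

View pics/g.png

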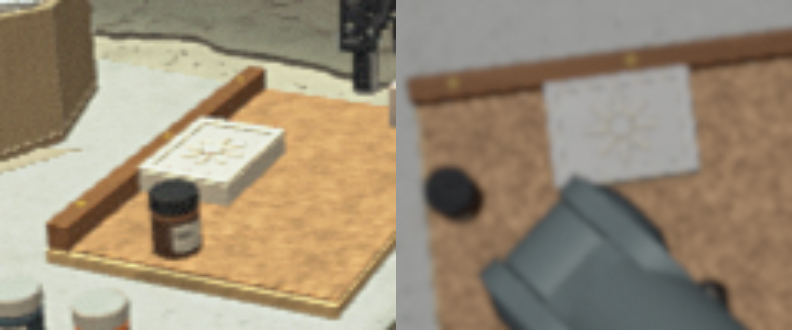

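The plaque's far edge touches the strip along its whole length. In the right half it runs from (547,82) to (690,67), parallel with no gap, and the force rose steadily against the stop. The gripper is clear and the bystanders are in place.

```bash
python3 -c "
from h import *
robot.wait(0.3);print(robot.hand_in())"
```

```text
the job is handed in; nothing more can be done
None
```

I pushed the plaque onto its back, relief up, then slid it snug against the stop strip along its whole length, and handed the job in at about 18 s; hand-in returned no verdict.

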